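Find the warped cloche base and set the cloche on the sound one

TASK

One of the two walnut cloche bases is warped: press down with a fingertip near the rim, from place to place round the bases, until one rocks on the flat onyx, and let it fall back. Then lift the glass cloche by its knob and set it gently, upright and centred, on the other base, the sound one. Leave both bases lying where they are and do not disturb the ring dish, lighter, box or quartz sphere.

Things in the scene. Friction and masses are not known exactly. Their poses are not given: they have to be found in the camera images.
- base_1: One of two look-alike loose walnut discs (cloche bases) lying on the flat pale onyx: 170 mm across, 18 mm thick, 0.2 to 0.4 kg. Origin: centre of the underside; z is upright at rest on both. One disc, not told which, is warped: part of its rim, somewhere, is curled up 5 mm off the onyx; the other is flat and never rocks. A 132 mm brass circle is inlaid level in the top.
- base_2: The other walnut disc, same size and origin (see base_1). The warped one of the two rests on its flat part; 2 to 3 N straight down, 10 to 15 mm in from the rim and within 50 degrees of the middle of the curl, rocks it 0.075 rad (4 degrees: that edge drops 5 mm, the far edge lifts 7 mm), and it falls back when let go.
- cloche: Tall clear glass cloche (bell jar), open below, standing on its rim on the onyx: 110 mm outside diameter, 236 mm tall with its knob, wall 4.5 mm, straight sides up to 120 mm, then a dome whose crown is at 190 mm; about 0.4 to 0.55 kg. Origin: centre of the rim plane at its foot; z up along its axis.
- cloche_knob (a point): Middle of the cloche's glass knob, on its axis 218 mm above the foot: a round knob of 33 mm diameter with straight sides from 206 to 230 mm above the foot, top at 236 mm, on a narrower neck of 20 mm diameter down to the dome's crown at 190 mm.
- ring_dish: Pearl-white ceramic ring dish, 100 mm across, 22 mm high, loose; origin: centre of its underside. Not to be disturbed.
- lighter: Stainless steel lighter with its hinged cap shut, standing upright, 38 x 13 mm and 57 mm high, loose; origin: centre of its underside. Not to be disturbed.
- pearl_box: Closed mother-of-pearl box, 94 x 124 mm and 60 mm high, loose; origin: centre of its underside. Not to be disturbed.
- quartz_center (a point): Centre of the rose quartz sphere, 70 mm in diameter, lying loose in a 64 mm brass ring stand; its top is 74 mm above the onyx. Not to be disturbed.
Mind the look-alikes: they are no part of the job. What is meant by the cloche is not orange, and is the smaller of those in its own colour. What is shaped like the base_1 but blue is not meant.

How it is judged:
By the outcome, as a careful person would: the job done as asked, in the order asked, and still so for the second after the job is handed in, with the robot touching nothing.
It also fails if it takes over 70 s, if anything falls off the work surface, if the arm or the gripper's body presses on something with over 40 N, if the wrist force passes 120 N, or if a joint passes its speed limit or range.

ROBOT

A 7-joint arm with a two-finger parallel gripper is mounted at the origin on the work surface. World frame = base frame: x ahead of the robot, y to its left, z up, the work surface at z = 0. Lengths are in m, angles in rad, forces in N, time in s.
With the tool pointing down it reaches from about 0.425 to 1.025 m from the base axis. Payload 3.6 kg.
Tool frame: the origin (TCP) lies on the centre line of the jaws, within the pads' length; the fingertips stand 17 mm ahead of it and the grasp point (between the pads) lies 2 mm behind it; x points along the fingers, y is the direction in which the jaws open and shut, and the axes are right-handed (so a half turn about x gives the same grasp; the last joint's range is limited). The gripper opens to 85 mm and grips with 20 to 120 N. Pads are 22 mm wide; open, the fingers measure 114 mm over their backs; the gripper's body (76 mm by 85 mm) begins 54 mm behind the grasp point. The pads swing forward as they close: fully open they stand 13 mm farther back than shut.
Start: joints at [1.22, 0.591, 0.048, 1.609, -0.033, 0.943, -0.034], TCP at [0.185, -0.701, 0.248] pointing down, gripper open.
Joint ranges: [-2.69, 2.69], [-0.47, 2.24], [-1.27, 1.36], [0.19, 2.51], [-1.53, 4.68], [0.08, 2.07], [-3.09, 3.09]. Speed limits (rad/s): [2.57, 2.57, 3.14, 3.14, 3.14, 3.14, 3.14].

INTERFACE

Orientations are given as a unit quaternion [x, y, z, w].
In Python, from cell import r, cams gives the robot as it stands. The module is installed in compiled form; this text tells all that it offers.
- The arm moves only by the tool move_arm, never from a script. Its argument "moves" is a list of rows, each an object of numbers: "claw": the finger opening in cm, from 0 to 8.54; "tx", "ty", "tz": the shift along the world's x, y, z in cm; "ax", "ay", "az": the turn, a rotation vector about the world's x, y, z in degrees. A call has 1 to 8 rows; each row shifts and turns the pose as measured when the row begins; what a row does not reach is not made up. A row lasts 1/12 s, in which the tool goes at most 41.7 mm and 7.16 degrees, less where a joint would pass 70% of its speed; a pose out of reach is approached as far as the arm can. A call with a gripper value outside its range is refused whole. The fingers move at their own pace and stop on an object; "force" is the grip in N (left out, the last holds). Time passes only in rows, so rows that do not move let the fingers close. It gives the time, the measured TCP pose, the force and the opening at its end, in the units of the state.
- r.read_state(): the state, without advancing time (a new reading comes with each control period).
- cams.grab_frame(name): name is "scene" or "top"; returns the picture (480x640x3 uint8, blue, green, red); there is no depth.
- cams.calibration(name): a dict with "mtx" (3x3 intrinsics, pixels), "rvec" (rotation vector, rad) and "tvec" (3), from world to camera coordinates, as OpenCV has them. Camera axes: x right, y down, z forward; pixel columns grow to the right and rows downward; lengths in m; the calibration is good to about 2 mm. A picture is of the moment at which its call begins. calibration takes no time and is no camera call.
- r.finish_job(): hands the job in, once; it reports no verdict.
The state is a dict: "t": time; "joint_pos": joint angles; "qd": joint speeds; "tau": joint torques, N m; "ee_pos": TCP position; "tool_rot": TCP orientation; "ft_force": force on the tool from outside, world axes, zero at the start; "moment": the same for the moment, N m; "width": opening from 0.0 (shut) to 1.0 (fully open).
Only numpy, scipy, OpenCV 4.12 (cv2) and the standard library are available. Lean on these libraries where they do the work, as an engineer would, in place of code of your own. Each camera call takes 0.05 s, during which the arm holds its last target. There are 200 camera calls.

## Working session

There is one attempt and no reset: what is moved stays moved. The work goes in short steps, Python scripts to look and compute and a tool call to move; the robot and the scene stay as the last step left them, time stands still between calls to the robot, and variables do not carry over. Pictures are saved under pics/ and viewed, about 8 in all and at most 12, crops included, and the job is handed in when it is done.

Besides the shell and the picture viewer there is one more tool, called after ">>>" as a command line: name --argument value ..., lists and objects as JSON in quotes. move_arm: Moves the arm, as the interface text tells. Its arguments: {"type":"object","properties":{"moves":{"type":"array","items":{"type":"object","properties":{"claw":{"type":"number"},"tx":{"type":"number"},"ty":{"type":"number"},"tz":{"type":"number"},"ax":{"type":"number"},"ay":{"type":"number"},"az":{"type":"number"}}}},"force":{"type":"number"}},"required":["moves"]}

```bash
mkdir -p pics; cat > h.py <<'E'
import numpy as np, cv2
from cell import r, cams
def cal(n):
    c=cams.calibration(n); K=np.array(c["mtx"],float); R=cv2.Rodrigues(np.array(c["rvec"],float))[0]; t=np.array(c["tvec"],float).ravel()
    return K,R,t
def ray(n,u,v):
    K,R,t=cal(n); d=R.T@np.linalg.solve(K,[u,v,1.]); return -R.T@t, d
def onz(n,u,v,z):
    o,d=ray(n,u,v); return o+d*(z-o[2])/d[2]
def proj(n,p):
    K,R,t=cal(n); q=K@(R@np.asarray(p,float)+t); return q[:2]/q[2]
def tri(a,b):
    (o1,d1),(o2,d2)=ray("scene",*a),ray("top",*b)
    s=np.linalg.lstsq(np.c_[d1,-d2],o2-o1,rcond=None)[0]
    p,q=o1+s[0]*d1,o2+s[1]*d2; return (p+q)/2,np.linalg.norm(p-q)
E
python3 - <<'E'
from h import *
for n in("scene","top"):
    cv2.imwrite(f"pics/{n}0.png",cams.grab_frame(n)); print(n,ray(n,320,240))
s=r.read_state(); print(s)
E
```

```text
scene (array([ 1.46579705, -0.3280871 ,  0.80315718]), array([-0.77018778,  0.30081181, -0.56261931]))
top (array([0.41083878, 0.05017064, 1.97777095]), array([ 0.05680494, -0.00502921, -0.99851958]))
{'t': 0.1, 'joint_pos': array([ 1.21953637,  0.5920748 ,  0.04824316,  1.60969602, -0.03329061,
        0.94272187, -0.03373763]), 'qd': array([ 1.71891946e-03, -1.71569468e-03, -2.49776928e-04, -1.86803587e-03,
        4.15046553e-04,  6.72278404e-05, -6.94802257e-04]), 'tau': array([ 4.44683057e-03, -5.49994612e+01,  1.55300763e+00, -1.98823535e+01,
        9.65585292e-03,  3.81843187e-03, -5.29392253e-06]), 'ee_pos': array([ 0.18467545, -0.70033881,  0.24721869]), 'tool_rot': array([-0.70110979, -0.09164473,  0.70136518, -0.0901842 ]), 'ft_force': array([-0.66598165,  0.18237272,  0.8378454 ]), 'moment': array([ 0.01276547, -0.01849831,  0.03800719]), 'width': 0.9974315464261824}
```

View pics/scene0.png

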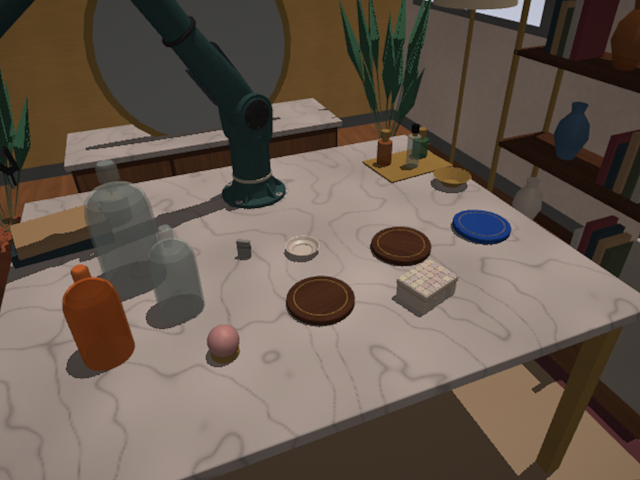

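View pics/top0.png

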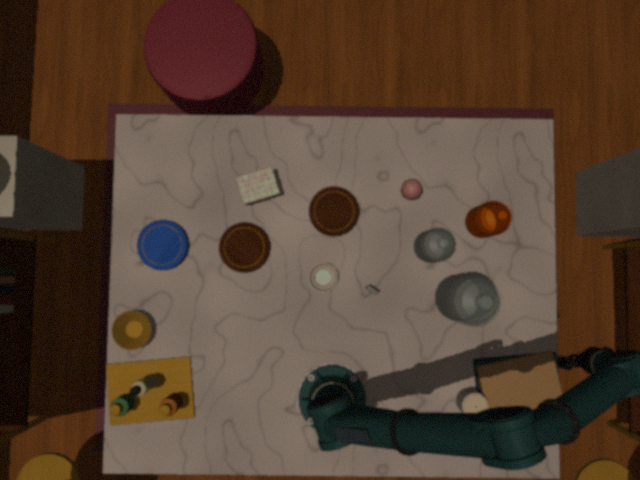

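The scene picture shows three cloche candidates: large clear (120,230), small clear (175,275) and orange (98,325). The choice is the small clear one. The disc candidates are walnut at (320,300) and (401,245), and blue at (482,226). The two walnut ones are the bases.

```bash
python3 - <<'E'
from h import *
a=cv2.imread("pics/scene0.png"); b=cv2.imread("pics/top0.png")
def det(n,im,boxes):
    for (x0,y0,x1,y1) in boxes:
        g=im[y0:y1,x0:x1].astype(int); m=((g.sum(2)<200)).astype(np.uint8)
        c=max(cv2.findContours(m,0,2)[0],key=cv2.contourArea)+[x0,y0]
        P=np.array([onz(n,*p,0.018 if n=="top" else 0.009)[:2] for p in c[:,0].astype(float)])
        (cx,cy),rad=cv2.minEnclosingCircle(P.astype(np.float32)); e=cv2.fitEllipse(P.astype(np.float32)); print(n,cx,cy,rad,e)
det("top",b,[(300,178,370,245),(210,213,278,280)])
det("scene",a,[(278,265,362,330),(365,220,435,270)])
for n,u,v,z in [("top",324,277,.022),("top",372,289,.057),("top",258,185,.06),("top",411,189,.05),("scene",244,257,0),("scene",223,358,0),("scene",302,247,.02)]: print(u,v,onz(n,u,v,z))
c1=cv2.resize(a[210:330,130:230],None,fx=4,fy=4,interpolation=2); c2=cv2.resize(b[220:280,405:465],None,fx=6,fy=8,interpolation=2)
cv2.imwrite("pics/c.png",np.hstack([c1,c2]))
E
```

```text
top 0.6208345293998718 -0.005672114435583353 0.08488976955413818 ((0.62041175365448, -0.005068547558039427), (0.16442225873470306, 0.1661521941423416), 10.821227073669434)
top 0.4980274438858032 0.29173028469085693 0.08625895529985428 ((0.49669352173805237, 0.29199084639549255), (0.16390550136566162, 0.16920526325702667), 179.60992431640625)
scene 0.6213242411613464 -0.0016760043799877167 0.09306485950946808 ((0.621228814125061, -0.002154774032533169), (0.16900977492332458, 0.1832747608423233), 59.49729537963867)
scene 0.494447261095047 0.29900577664375305 0.09907681494951248 ((0.49423131346702576, 0.297917902469635), (0.16919976472854614, 0.19481007754802704), 50.1153450012207)
324 277 [0.3993647  0.02582445 0.022     ]
372 289 [ 0.36224253 -0.13025095  0.057     ]
258 185 [0.69893371 0.24618822 0.06      ]
411 189 [ 0.69252185 -0.25876534  0.05      ]
244 257 [ 0.36066515 -0.12883868  0.        ]
223 358 [ 7.08394981e-01 -2.65531738e-01  1.11022302e-16]
302 247 [0.40627369 0.03051363 0.02      ]
```

View pics/c.png

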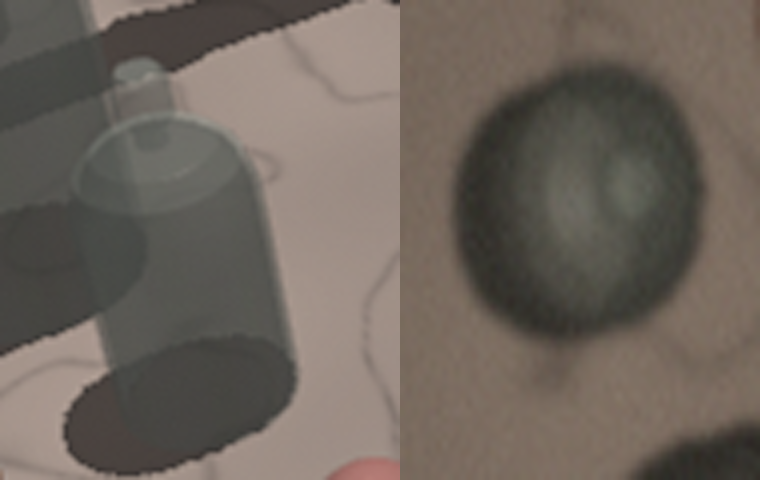

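The crop confirms the small clear cloche. Its knob top is at scene (164.5,228) and top (443.7,243).

```bash
python3 - <<'E'
from h import *
from scipy.spatial.transform import Rotation as R
print(tri((164.5,228),(443.7,243)))
print("foot scene",[onz("scene",130+x/4,210+y/4,0) for x,y in[(205,395)]])
print("big knob",tri((107,170),(485,303)),"orange",tri((81,272),(503,217)))
print(R.from_quat(r.read_state()["tool_rot"]).as_matrix().round(3))
E
```

```text
(array([ 0.50519123, -0.32428851,  0.23349031]), np.float64(0.004134802242862894))
foot scene [array([ 0.5110188 , -0.32682447,  0.        ])]
big knob (array([ 0.33306182, -0.42027032,  0.31772893]), np.float64(0.0059285563390830045)) orange (array([ 0.58548115, -0.50192878,  0.22237992]), np.float64(0.010407755302473188))
[[-0.001  0.255 -0.967]
 [ 0.002 -0.967 -0.255]
 [-1.    -0.002  0.   ]]
```

>>> move_arm --moves '[{"tz": 4, "claw": 0}, {"tz": 4, "claw": 0}, {"tz": 4, "claw": 0}, {"tz": 4, "claw": 0}, {"tz": 4, "claw": 0}, {"tz": 4, "claw": 0}, {"tz": 4, "claw": 0}]'

```text
$.moves[0]: bad value
```

>>> move_arm --moves '[{"claw": 0, "tx": 0, "ty": 0, "tz": 4, "ax": 0, "ay": 0, "az": 0}, {"claw": 0, "tx": 0, "ty": 0, "tz": 4, "ax": 0, "ay": 0, "az": 0}, {"claw": 0, "tx": 0, "ty": 0, "tz": 4, "ax": 0, "ay": 0, "az": 0}, {"claw": 0, "tx": 0, "ty": 0, "tz": 4, "ax": 0, "ay": 0, "az": 0}, {"claw": 0, "tx": 0, "ty": 0, "tz": 4, "ax": 0, "ay": 0, "az": 0}, {"claw": 0, "tx": 0, "ty": 0, "tz": 4, "ax": 0, "ay": 0, "az": 0}]'

```text
t: 0.6
ee_pos: [0.1818, -0.6891, 0.4774]
tool_rot: [-0.699, -0.105, 0.704, -0.077]
ft_force: [0.5, -0.8, 0.3]
width: 0.143
```

>>> move_arm --moves '[{"claw": 0, "tx": 2.2, "ty": 3.4, "tz": 0.5, "ax": 0, "ay": 0, "az": 0}, {"claw": 0, "tx": 2.2, "ty": 3.4, "tz": 0, "ax": 0, "ay": 0, "az": 0}, {"claw": 0, "tx": 2.2, "ty": 3.4, "tz": 0, "ax": 0, "ay": 0, "az": 0}, {"claw": 0, "tx": 2.2, "ty": 3.4, "tz": 0, "ax": 0, "ay": 0, "az": 0}, {"claw": 0, "tx": 2.2, "ty": 3.4, "tz": 0, "ax": 0, "ay": 0, "az": 0}, {"claw": 0, "tx": 2.2, "ty": 3.4, "tz": 0, "ax": 0, "ay": 0, "az": 0}, {"claw": 0, "tx": 2.2, "ty": 3.4, "tz": 0, "ax": 0, "ay": 0, "az": 0}, {"claw": 0, "tx": 2.2, "ty": 3.4, "tz": 0, "ax": 0, "ay": 0, "az": 0}]'

```text
t: 1.27
ee_pos: [0.351, -0.4187, 0.4931]
tool_rot: [-0.699, -0.088, 0.706, -0.078]
ft_force: [0.4, 0.1, -0.6]
width: -0.001
```

>>> move_arm --moves '[{"claw": 0, "tx": 2.2, "ty": 3.4, "tz": 0, "ax": 0, "ay": 0, "az": 0}, {"claw": 0, "tx": 2.2, "ty": 3.4, "tz": 0, "ax": 0, "ay": 0, "az": 0}, {"claw": 0, "tx": 2.2, "ty": 3.4, "tz": 0, "ax": 0, "ay": 0, "az": 0}, {"claw": 0, "tx": 2.2, "ty": 3.4, "tz": 0, "ax": 0, "ay": 0, "az": 0}, {"claw": 0, "tx": 2.2, "ty": 3.4, "tz": 0, "ax": 0, "ay": 0, "az": 0}, {"claw": 0, "tx": 2.2, "ty": 3.4, "tz": 0, "ax": 0, "ay": 0, "az": 0}, {"claw": 0, "tx": 2.2, "ty": 3.4, "tz": 0, "ax": 0, "ay": 0, "az": 0}]'

```text
t: 1.85
ee_pos: [0.5041, -0.1709, 0.491]
tool_rot: [-0.697, -0.088, 0.707, -0.077]
ft_force: [0.4, -0.6, 0.4]
width: -0.002
```

>>> move_arm --moves '[{"claw": 0, "tx": 1.5, "ty": 1.2, "tz": -3.6, "ax": 0, "ay": 0, "az": 0}, {"claw": 0, "tx": 1.5, "ty": 1.2, "tz": -3.6, "ax": 0, "ay": 0, "az": 0}, {"claw": 0, "tx": 1.5, "ty": 1.2, "tz": -3.6, "ax": 0, "ay": 0, "az": 0}, {"claw": 0, "tx": 1.5, "ty": 1.2, "tz": -3.6, "ax": 0, "ay": 0, "az": 0}, {"claw": 0, "tx": 1.5, "ty": 1.2, "tz": -3.6, "ax": 0, "ay": 0, "az": 0}, {"claw": 0, "tx": 1.5, "ty": 1.2, "tz": -3.6, "ax": 0, "ay": 0, "az": 0}, {"claw": 0, "tx": 1.5, "ty": 1.2, "tz": -3.6, "ax": 0, "ay": 0, "az": 0}, {"claw": 0, "tx": 1.5, "ty": 1.2, "tz": -3.6, "ax": 0, "ay": 0, "az": 0}]'

```text
t: 2.52
ee_pos: [0.6327, -0.0613, 0.205]
tool_rot: [0.705, 0.092, -0.699, 0.084]
ft_force: [0.9, -0.5, 0.6]
width: 0.003
```

>>> move_arm --moves '[{"claw": 0, "tx": -0.5, "ty": -0.6, "tz": -3.5, "ax": 0, "ay": 0, "az": 0}, {"claw": 0, "tx": -0.6, "ty": -0.8, "tz": -3.5, "ax": 0, "ay": 0, "az": 0}, {"claw": 0, "tx": -0.4, "ty": -0.4, "tz": -3.5, "ax": 0, "ay": 0, "az": 0}, {"claw": 0, "tx": 0, "ty": 0, "tz": -2, "ax": 0, "ay": 0, "az": 0}, {"claw": 0, "tx": 0, "ty": 0, "tz": -0.5, "ax": 0, "ay": 0, "az": 0}, {"claw": 0, "tx": 0, "ty": 0, "tz": 0, "ax": 0, "ay": 0, "az": 0}]'

```text
t: 3.02
ee_pos: [0.6139, -0.0725, 0.0587]
tool_rot: [-0.7, -0.098, 0.703, -0.084]
ft_force: [-0.7, 1.3, 0.2]
width: -0.001
```

>>> move_arm --moves '[{"claw": 0, "tx": 0.3, "ty": -0.2, "tz": -0.8, "ax": 0, "ay": 0, "az": 0}, {"claw": 0, "tx": 0, "ty": 0, "tz": -0.5, "ax": 0, "ay": 0, "az": 0}, {"claw": 0, "tx": 0, "ty": 0, "tz": -0.3, "ax": 0, "ay": 0, "az": 0}, {"claw": 0, "tx": 0, "ty": 0, "tz": 0, "ax": 0, "ay": 0, "az": 0}]'

```text
t: 3.35
ee_pos: [0.6205, -0.0747, 0.0451]
tool_rot: [0.702, 0.097, -0.7, 0.084]
ft_force: [0.0, 0.0, -0.2]
width: -0.001
```

>>> move_arm --moves '[{"claw": 0, "tx": 0, "ty": 0, "tz": -0.2, "ax": 0, "ay": 0, "az": 0}, {"claw": 0, "tx": 0, "ty": 0, "tz": -0.2, "ax": 0, "ay": 0, "az": 0}]'

```text
t: 3.52
ee_pos: [0.6225, -0.0747, 0.0431]
tool_rot: [0.704, 0.097, -0.699, 0.085]
ft_force: [-0.1, -0.2, 0.5]
width: 0.001
```

>>> move_arm --moves '[{"claw": 0, "tx": 0, "ty": 0, "tz": -0.3, "ax": 0, "ay": 0, "az": 0}, {"claw": 0, "tx": 0, "ty": 0, "tz": -0.3, "ax": 0, "ay": 0, "az": 0}]'

```text
t: 3.68
ee_pos: [0.6237, -0.0748, 0.0383]
tool_rot: [0.705, 0.097, -0.698, 0.085]
ft_force: [0.7, -0.7, -0.3]
width: -0.004
```

>>> move_arm --moves '[{"claw": 0, "tx": 0, "ty": 0, "tz": -0.2, "ax": 0, "ay": 0, "az": 0}, {"claw": 0, "tx": 0, "ty": 0, "tz": -0.1, "ax": 0, "ay": 0, "az": 0}]'

```text
t: 3.85
ee_pos: [0.6238, -0.0748, 0.0352]
tool_rot: [0.705, 0.097, -0.698, 0.085]
ft_force: [-3.2, 0.4, 11.5]
width: -0.003
```

>>> move_arm --moves '[{"claw": 0, "tx": 0, "ty": 0, "tz": 0.8, "ax": 0, "ay": 0, "az": 0}, {"claw": 0, "tx": 2.4, "ty": 2.4, "tz": 0.4, "ax": 0, "ay": 0, "az": 0}, {"claw": 0, "tx": 2.4, "ty": 2.4, "tz": 0, "ax": 0, "ay": 0, "az": 0}, {"claw": 0, "tx": 1.4, "ty": 1.6, "tz": 0, "ax": 0, "ay": 0, "az": 0}, {"claw": 0, "tx": 0.2, "ty": 0.3, "tz": 0, "ax": 0, "ay": 0, "az": 0}, {"claw": 0, "tx": 0, "ty": 0, "tz": 0, "ax": 0, "ay": 0, "az": 0}]'

```text
t: 4.35
ee_pos: [0.6874, -0.0083, 0.0492]
tool_rot: [0.704, 0.094, -0.699, 0.084]
ft_force: [0.1, 1.0, 0.8]
width: -0.004
```

>>> move_arm --moves '[{"claw": 0, "tx": 0.4, "ty": 0.3, "tz": -0.5, "ax": 0, "ay": 0, "az": 0}, {"claw": 0, "tx": 0.1, "ty": 0, "tz": -0.4, "ax": 0, "ay": 0, "az": 0}, {"claw": 0, "tx": 0, "ty": 0, "tz": 0, "ax": 0, "ay": 0, "az": 0}]'

```text
t: 4.6
ee_pos: [0.6903, -0.0078, 0.0397]
tool_rot: [0.703, 0.093, -0.7, 0.084]
ft_force: [-0.6, 0.1, -0.0]
width: 0.0
```

>>> move_arm --moves '[{"claw": 0, "tx": 0, "ty": 0, "tz": -0.2, "ax": 0, "ay": 0, "az": 0}, {"claw": 0, "tx": 0, "ty": 0, "tz": -0.2, "ax": 0, "ay": 0, "az": 0}]'

```text
t: 4.77
ee_pos: [0.6887, -0.0104, 0.0351]
tool_rot: [0.702, 0.092, -0.701, 0.083]
ft_force: [-5.7, 3.9, 22.9]
width: -0.003
```

>>> move_arm --moves '[{"claw": 0, "tx": 0, "ty": 0, "tz": 0.8, "ax": 0, "ay": 0, "az": 0}, {"claw": 0, "tx": -2.2, "ty": 2.6, "tz": 0.4, "ax": 0, "ay": 0, "az": 0}, {"claw": 0, "tx": -2.4, "ty": 2.8, "tz": 0, "ax": 0, "ay": 0, "az": 0}, {"claw": 0, "tx": -1.6, "ty": 1.8, "tz": 0, "ax": 0, "ay": 0, "az": 0}, {"claw": 0, "tx": -0.3, "ty": 0.4, "tz": 0, "ax": 0, "ay": 0, "az": 0}, {"claw": 0, "tx": 0, "ty": 0, "tz": 0, "ax": 0, "ay": 0, "az": 0}]'

```text
t: 5.27
ee_pos: [0.6213, 0.059, 0.0484]
tool_rot: [0.703, 0.086, -0.702, 0.081]
ft_force: [0.2, -0.8, 0.8]
width: 0.002
```

>>> move_arm --moves '[{"claw": 0, "tx": 0, "ty": 0.6, "tz": -0.4, "ax": 0, "ay": 0, "az": 0}, {"claw": 0, "tx": 0, "ty": 0.3, "tz": -0.4, "ax": 0, "ay": 0, "az": 0}, {"claw": 0, "tx": 0, "ty": 0.1, "tz": 0, "ax": 0, "ay": 0, "az": 0}, {"claw": 0, "tx": 0, "ty": 0, "tz": 0, "ax": 0, "ay": 0, "az": 0}]'

```text
t: 5.6
ee_pos: [0.6249, 0.0656, 0.04]
tool_rot: [0.704, 0.084, -0.701, 0.08]
ft_force: [-0.0, 0.9, 0.5]
width: 0.002
```

>>> move_arm --moves '[{"claw": 0, "tx": 0, "ty": 0, "tz": -0.2, "ax": 0, "ay": 0, "az": 0}, {"claw": 0, "tx": 0, "ty": 0, "tz": -0.2, "ax": 0, "ay": 0, "az": 0}]'

```text
t: 5.77
ee_pos: [0.6266, 0.0638, 0.0357]
tool_rot: [0.705, 0.083, -0.7, 0.08]
ft_force: [-0.1, -0.0, -0.2]
width: 0.002
```

>>> move_arm --moves '[{"claw": 0, "tx": -0.1, "ty": 0.2, "tz": -0.1, "ax": 0, "ay": 0, "az": 0}, {"claw": 0, "tx": 0, "ty": 0, "tz": -0.1, "ax": 0, "ay": 0, "az": 0}]'

```text
t: 5.93
ee_pos: [0.6267, 0.0635, 0.0351]
tool_rot: [0.705, 0.081, -0.7, 0.08]
ft_force: [-5.3, 3.2, 16.1]
width: 0.003
```

>>> move_arm --moves '[{"claw": 0, "tx": 0, "ty": 0, "tz": 0.8, "ax": 0, "ay": 0, "az": 0}, {"claw": 0, "tx": -2.6, "ty": -2.2, "tz": 0.4, "ax": 0, "ay": 0, "az": 0}, {"claw": 0, "tx": -2.8, "ty": -2.4, "tz": 0, "ax": 0, "ay": 0, "az": 0}, {"claw": 0, "tx": -1.9, "ty": -1.7, "tz": 0, "ax": 0, "ay": 0, "az": 0}, {"claw": 0, "tx": -0.6, "ty": -0.4, "tz": 0, "ax": 0, "ay": 0, "az": 0}, {"claw": 0, "tx": 0, "ty": 0, "tz": 0, "ax": 0, "ay": 0, "az": 0}]'

```text
t: 6.43
ee_pos: [0.5488, -0.0043, 0.0496]
tool_rot: [0.707, 0.081, -0.698, 0.079]
ft_force: [1.3, 0.1, 0.1]
width: -0.003
```

>>> move_arm --moves '[{"claw": 0, "tx": 0, "ty": 0, "tz": -0.5, "ax": 0, "ay": 0, "az": 0}, {"claw": 0, "tx": 0, "ty": 0, "tz": -0.4, "ax": 0, "ay": 0, "az": 0}, {"claw": 0, "tx": 0, "ty": 0, "tz": 0, "ax": 0, "ay": 0, "az": 0}]'

```text
t: 6.68
ee_pos: [0.5526, -0.0029, 0.0405]
tool_rot: [0.709, 0.082, -0.696, 0.079]
ft_force: [0.7, 0.2, 0.1]
width: -0.002
```

>>> move_arm --moves '[{"claw": 0, "tx": 0, "ty": 0, "tz": -0.2, "ax": 0, "ay": 0, "az": 0}, {"claw": 0, "tx": 0, "ty": 0, "tz": -0.2, "ax": 0, "ay": 0, "az": 0}]'

```text
t: 6.85
ee_pos: [0.5553, -0.0004, 0.036]
tool_rot: [0.71, 0.083, -0.694, 0.079]
ft_force: [-0.2, 0.8, -0.0]
width: -0.001
```

>>> move_arm --moves '[{"claw": 0, "tx": -0.8, "ty": -0.4, "tz": 0.2, "ax": 0, "ay": 0, "az": 0}, {"claw": 0, "tx": -0.2, "ty": 0, "tz": 0, "ax": 0, "ay": 0, "az": 0}, {"claw": 0, "tx": 0, "ty": 0, "tz": 0, "ax": 0, "ay": 0, "az": 0}]'

```text
t: 7.1
ee_pos: [0.5458, -0.0027, 0.0372]
tool_rot: [0.71, 0.084, -0.694, 0.08]
ft_force: [0.3, 0.1, -0.8]
width: -0.001
```

>>> move_arm --moves '[{"claw": 0, "tx": -0.1, "ty": 0, "tz": -0.2, "ax": 0, "ay": 0, "az": 0}, {"claw": 0, "tx": -0.1, "ty": 0, "tz": -0.2, "ax": 0, "ay": 0, "az": 0}]'

```text
t: 7.27
ee_pos: [0.5447, -0.0027, 0.035]
tool_rot: [0.711, 0.084, -0.693, 0.08]
ft_force: [-2.8, -0.3, 32.0]
width: -0.004
```

>>> move_arm --moves '[{"claw": 0, "tx": 0, "ty": 0, "tz": 1.2, "ax": 0, "ay": 0, "az": 0}, {"claw": 0, "tx": -0.8, "ty": 3.6, "tz": 1, "ax": 0, "ay": 0, "az": 0}, {"claw": 0, "tx": -0.8, "ty": 3.7, "tz": 0, "ax": 0, "ay": 0, "az": 0}, {"claw": 0, "tx": -0.8, "ty": 3.7, "tz": 0, "ax": 0, "ay": 0, "az": 0}, {"claw": 0, "tx": -0.8, "ty": 3.7, "tz": 0, "ax": 0, "ay": 0, "az": 0}, {"claw": 0, "tx": -0.8, "ty": 3.7, "tz": 0, "ax": 0, "ay": 0, "az": 0}, {"claw": 0, "tx": -0.6, "ty": 2.4, "tz": 0, "ax": 0, "ay": 0, "az": 0}, {"claw": 0, "tx": 0, "ty": 0.5, "tz": 0, "ax": 0, "ay": 0, "az": 0}]'

```text
t: 7.93
ee_pos: [0.4989, 0.2118, 0.0596]
tool_rot: [0.715, 0.078, -0.691, 0.075]
ft_force: [-0.5, -0.1, -0.3]
width: -0.004
```

>>> move_arm --moves '[{"claw": 0, "tx": 0, "ty": 0.7, "tz": -0.9, "ax": 0, "ay": 0, "az": 0}, {"claw": 0, "tx": 0, "ty": 0.2, "tz": -0.8, "ax": 0, "ay": 0, "az": 0}, {"claw": 0, "tx": 0, "ty": 0, "tz": -0.2, "ax": 0, "ay": 0, "az": 0}, {"claw": 0, "tx": 0, "ty": 0, "tz": 0, "ax": 0, "ay": 0, "az": 0}]'

```text
t: 8.27
ee_pos: [0.4992, 0.2213, 0.0385]
tool_rot: [0.715, 0.078, -0.691, 0.075]
ft_force: [0.5, -0.5, 0.1]
width: 0.002
```

>>> move_arm --moves '[{"claw": 0, "tx": 0, "ty": 0, "tz": -0.1, "ax": 0, "ay": 0, "az": 0}, {"claw": 0, "tx": 0, "ty": 0, "tz": -0.1, "ax": 0, "ay": 0, "az": 0}]'

```text
t: 8.43
ee_pos: [0.4997, 0.2173, 0.0355]
tool_rot: [0.714, 0.075, -0.692, 0.075]
ft_force: [0.0, 0.3, 0.2]
width: 0.001
```

>>> move_arm --moves '[{"claw": 0, "tx": 0, "ty": 0.3, "tz": 0, "ax": 0, "ay": 0, "az": 0}, {"claw": 0, "tx": 0, "ty": 0.1, "tz": -0.1, "ax": 0, "ay": 0, "az": 0}, {"claw": 0, "tx": 0, "ty": 0, "tz": -0.1, "ax": 0, "ay": 0, "az": 0}]'

```text
t: 8.68
ee_pos: [0.4999, 0.2176, 0.0352]
tool_rot: [0.714, 0.072, -0.692, 0.073]
ft_force: [-3.0, 0.8, 13.0]
width: -0.001
```

>>> move_arm --moves '[{"claw": 0, "tx": 0, "ty": 0, "tz": 0.8, "ax": 0, "ay": 0, "az": 0}, {"claw": 0, "tx": 2.2, "ty": 2.4, "tz": 0.4, "ax": 0, "ay": 0, "az": 0}, {"claw": 0, "tx": 2.4, "ty": 2.7, "tz": 0, "ax": 0, "ay": 0, "az": 0}, {"claw": 0, "tx": 1.9, "ty": 2.0, "tz": 0, "ax": 0, "ay": 0, "az": 0}, {"claw": 0, "tx": 0.5, "ty": 0.5, "tz": 0, "ax": 0, "ay": 0, "az": 0}, {"claw": 0, "tx": 0, "ty": 0, "tz": 0, "ax": 0, "ay": 0, "az": 0}]'

```text
t: 9.18
ee_pos: [0.5712, 0.2915, 0.0512]
tool_rot: [0.714, 0.069, -0.693, 0.072]
ft_force: [0.3, 0.1, 0.0]
width: 0.002
```

>>> move_arm --moves '[{"claw": 0, "tx": 0, "ty": 0, "tz": -0.6, "ax": 0, "ay": 0, "az": 0}, {"claw": 0, "tx": 0, "ty": 0, "tz": -0.5, "ax": 0, "ay": 0, "az": 0}, {"claw": 0, "tx": 0, "ty": 0, "tz": 0, "ax": 0, "ay": 0, "az": 0}, {"claw": 0, "tx": 0, "ty": 0, "tz": 0, "ax": 0, "ay": 0, "az": 0}]'

```text
t: 9.52
ee_pos: [0.568, 0.2866, 0.0387]
tool_rot: [0.712, 0.066, -0.695, 0.072]
ft_force: [0.3, 0.2, 0.2]
width: 0.0
```

>>> move_arm --moves '[{"claw": 0, "tx": -0.1, "ty": 0, "tz": -0.2, "ax": 0, "ay": 0, "az": 0}, {"claw": 0, "tx": 0, "ty": 0, "tz": -0.1, "ax": 0, "ay": 0, "az": 0}]'

```text
t: 9.68
ee_pos: [0.5653, 0.2846, 0.0352]
tool_rot: [0.711, 0.065, -0.696, 0.072]
ft_force: [-1.8, 0.2, 9.7]
width: 0.003
```

>>> move_arm --moves '[{"claw": 0, "tx": 0, "ty": 0, "tz": 0.8, "ax": 0, "ay": 0, "az": 0}, {"claw": 0, "tx": -2.2, "ty": 2.7, "tz": 0.4, "ax": 0, "ay": 0, "az": 0}, {"claw": 0, "tx": -2.4, "ty": 2.8, "tz": 0, "ax": 0, "ay": 0, "az": 0}, {"claw": 0, "tx": -1.8, "ty": 2.1, "tz": 0, "ax": 0, "ay": 0, "az": 0}, {"claw": 0, "tx": -0.5, "ty": 0.7, "tz": 0, "ax": 0, "ay": 0, "az": 0}, {"claw": 0, "tx": 0, "ty": 0.2, "tz": 0, "ax": 0, "ay": 0, "az": 0}]'

```text
t: 10.18
ee_pos: [0.496, 0.3663, 0.05]
tool_rot: [0.712, 0.061, -0.696, 0.07]
ft_force: [0.4, 0.2, 0.5]
width: 0.002
```

>>> move_arm --moves '[{"claw": 0, "tx": 0, "ty": 0, "tz": -0.6, "ax": 0, "ay": 0, "az": 0}, {"claw": 0, "tx": 0, "ty": 0, "tz": -0.4, "ax": 0, "ay": 0, "az": 0}, {"claw": 0, "tx": 0, "ty": 0, "tz": 0, "ax": 0, "ay": 0, "az": 0}, {"claw": 0, "tx": 0, "ty": 0, "tz": 0, "ax": 0, "ay": 0, "az": 0}]'

```text
t: 10.52
ee_pos: [0.499, 0.3635, 0.0397]
tool_rot: [0.713, 0.059, -0.695, 0.07]
ft_force: [0.3, -0.4, 0.5]
width: -0.005
```

>>> move_arm --moves '[{"claw": 0, "tx": 0, "ty": 0, "tz": -0.2, "ax": 0, "ay": 0, "az": 0}, {"claw": 0, "tx": 0, "ty": 0, "tz": -0.1, "ax": 0, "ay": 0, "az": 0}]'

```text
t: 10.68
ee_pos: [0.501, 0.3612, 0.0364]
tool_rot: [0.713, 0.057, -0.695, 0.069]
ft_force: [-0.9, 0.9, 1.2]
width: 0.0
```

>>> move_arm --moves '[{"claw": 0, "tx": -0.2, "ty": 0.3, "tz": -0.1, "ax": 0, "ay": 0, "az": 0}, {"claw": 0, "tx": 0, "ty": 0, "tz": -0.1, "ax": 0, "ay": 0, "az": 0}]'

```text
t: 10.85
ee_pos: [0.5002, 0.3627, 0.0351]
tool_rot: [0.713, 0.056, -0.695, 0.068]
ft_force: [-5.1, 0.6, 17.1]
width: -0.003
```

Next is the -x point, about (0.425, 0.294).

>>> move_arm --moves '[{"claw": 0, "tx": 0, "ty": 0, "tz": 0.8, "ax": 0, "ay": 0, "az": 0}, {"claw": 0, "tx": -2.4, "ty": -2.2, "tz": 0.4, "ax": 0, "ay": 0, "az": 0}, {"claw": 0, "tx": -2.6, "ty": -2.4, "tz": 0, "ax": 0, "ay": 0, "az": 0}, {"claw": 0, "tx": -2.0, "ty": -1.7, "tz": 0, "ax": 0, "ay": 0, "az": 0}, {"claw": 0, "tx": -0.6, "ty": -0.4, "tz": 0, "ax": 0, "ay": 0, "az": 0}, {"claw": 0, "tx": 0, "ty": 0, "tz": 0, "ax": 0, "ay": 0, "az": 0}]'

```text
t: 11.35
ee_pos: [0.4246, 0.2958, 0.0498]
tool_rot: [0.716, 0.057, -0.693, 0.066]
ft_force: [0.6, 1.6, 0.2]
width: 0.002
```

>>> move_arm --moves '[{"claw": 0, "tx": -0.2, "ty": 0, "tz": -0.6, "ax": 0, "ay": 0, "az": 0}, {"claw": 0, "tx": 0, "ty": 0, "tz": -0.4, "ax": 0, "ay": 0, "az": 0}, {"claw": 0, "tx": 0, "ty": 0, "tz": 0, "ax": 0, "ay": 0, "az": 0}, {"claw": 0, "tx": 0, "ty": 0, "tz": 0, "ax": 0, "ay": 0, "az": 0}]'

```text
t: 11.68
ee_pos: [0.427, 0.3002, 0.0392]
tool_rot: [0.718, 0.059, -0.691, 0.064]
ft_force: [0.4, 0.9, -0.4]
width: 0.002
```

>>> move_arm --moves '[{"claw": 0, "tx": -0.3, "ty": -0.4, "tz": -0.1, "ax": 0, "ay": 0, "az": 0}, {"claw": 0, "tx": 0, "ty": 0, "tz": -0.2, "ax": 0, "ay": 0, "az": 0}, {"claw": 0, "tx": 0, "ty": 0, "tz": -0.1, "ax": 0, "ay": 0, "az": 0}]'

```text
t: 11.93
ee_pos: [0.426, 0.2986, 0.0351]
tool_rot: [0.719, 0.06, -0.69, 0.064]
ft_force: [-2.9, -1.3, 19.9]
width: 0.004
```

```bash
python3 - <<'E'
from h import *
a=cams.grab_frame("scene"); cv2.imwrite("pics/s1.png",a); s=r.read_state(); print(s["t"],s["ee_pos"],s["ft_force"])
b0=cv2.imread("pics/scene0.png")
def c(im): return np.vstack([cv2.resize(im[215:275,360:440],None,fx=4.5,fy=4.5,interpolation=2),cv2.resize(im[268:330,280:360],None,fx=4.5,fy=4.5,interpolation=2)])
cv2.imwrite("pics/s1c.png",np.hstack([c(b0),c(a)]))
E
```

```text
11.9833 [0.42599061 0.29858186 0.03530617] [-1.6637959   0.17037264  6.031651  ]
```

View pics/s1c.png

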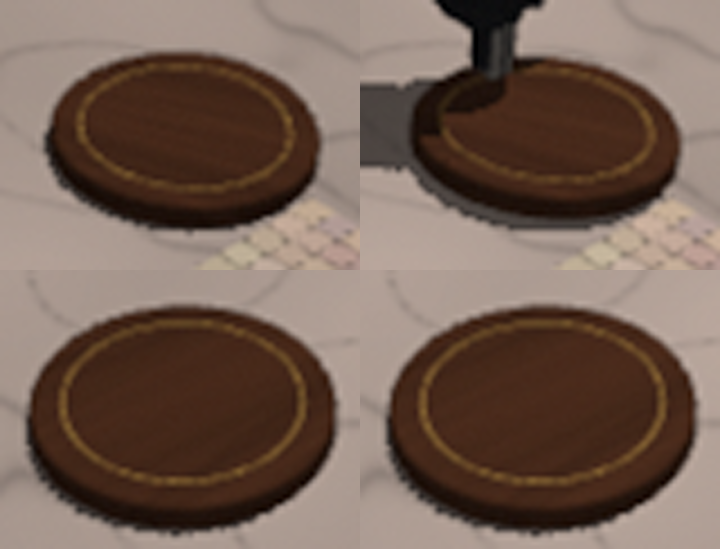

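The crop shows that base B (x 0.497, y 0.292), pressed on its -x side, has its near edge raised with a shadow gap beneath. It rocks, so it is the warped base. Base A is unchanged. I'll lift off and let it fall back.

>>> move_arm --moves '[{"claw": 0, "tx": 0, "ty": 0, "tz": 0.3, "ax": 0, "ay": 0, "az": 0}, {"claw": 0, "tx": 0, "ty": 0, "tz": 0.6, "ax": 0, "ay": 0, "az": 0}, {"claw": 0, "tx": 0, "ty": 0, "tz": 2, "ax": 0, "ay": 0, "az": 0}, {"claw": 6, "tx": 0, "ty": 0, "tz": 4, "ax": 0, "ay": 0, "az": 0}, {"claw": 6, "tx": 0, "ty": 0, "tz": 4, "ax": 0, "ay": 0, "az": 0}, {"claw": 6, "tx": 0, "ty": 0, "tz": 4, "ax": 0, "ay": 0, "az": 0}, {"claw": 6, "tx": 0, "ty": 0, "tz": 4, "ax": 0, "ay": 0, "az": 0}, {"claw": 6, "tx": 0, "ty": 0, "tz": 4, "ax": 0, "ay": 0, "az": 0}]'

```text
t: 12.65
ee_pos: [0.4204, 0.2935, 0.2663]
tool_rot: [0.713, 0.056, -0.695, 0.068]
ft_force: [0.7, 0.2, -0.1]
width: 0.696
```

>>> move_arm --moves '[{"claw": 7, "tx": 0.5, "ty": -3.2, "tz": 2, "ax": 0, "ay": 0, "az": 0}, {"claw": 7, "tx": 0.5, "ty": -3.5, "tz": 2, "ax": 0, "ay": 0, "az": 0}, {"claw": 7, "tx": 0.5, "ty": -3.5, "tz": 2, "ax": 0, "ay": 0, "az": 0}, {"claw": 7, "tx": 0.5, "ty": -3.5, "tz": 2, "ax": 0, "ay": 0, "az": 0}, {"claw": 7, "tx": 0.5, "ty": -3.9, "tz": 0, "ax": 0, "ay": 0, "az": 0}, {"claw": 7, "tx": 0.5, "ty": -3.9, "tz": 0, "ax": 0, "ay": 0, "az": 0}, {"claw": 7, "tx": 0.5, "ty": -3.9, "tz": 0, "ax": 0, "ay": 0, "az": 0}, {"claw": 7, "tx": 0.5, "ty": -3.9, "tz": 0, "ax": 0, "ay": 0, "az": 0}]'

```text
t: 13.32
ee_pos: [0.4623, 0.0023, 0.3675]
tool_rot: [0.724, 0.071, -0.683, 0.069]
ft_force: [-0.1, 0.2, 0.2]
width: 0.823
```

```bash
python3 - <<'E'
from h import *
a=cams.grab_frame("scene"); cv2.imwrite("pics/s2.png",a); b=cams.grab_frame("top"); cv2.imwrite("pics/t2.png",b); s=r.read_state(); print(s["t"],s["ee_pos"],s["ft_force"])
b0=cv2.imread("pics/scene0.png").astype(int)
for n,(x0,y0,x1,y1) in dict(A=(275,262,365,335),B=(360,215,440,275)).items():
    for nm,im in(("0",b0),("1",cv2.imread("pics/s1.png").astype(int)),("2",a.astype(int))):
        m=(im[y0:y1,x0:x1].sum(2)<200).astype(np.uint8); c=max(cv2.findContours(m,0,2)[0],key=cv2.contourArea); M=cv2.moments(c); print(n,nm,M["m10"]/M["m00"]+x0,M["m01"]/M["m00"]+y0,cv2.boundingRect(c))
c2=lambda im:cv2.resize(im[215:335,280:440],None,fx=2.5,fy=2.5)
cv2.imwrite("pics/s2c.png",np.vstack([np.hstack([c2(b0.astype(np.uint8)),c2(a)]),np.hstack([cv2.resize(a[200:340,130:300],(400,300)),cv2.resize(b[160:320,300:513],(400,300))])]))
E
```

```text
13.4167 [ 0.46253507 -0.00354506  0.36732797] [ 0.24511127  0.42946724 -0.59099927]
A 0 319.64966698382494 300.906438312718 (11, 14, 68, 51)
A 1 319.6557314514591 300.96064594061926 (11, 15, 68, 50)
A 2 319.6557314514591 300.96064594061926 (11, 15, 68, 50)
B 0 400.26686974983846 246.27000830794793 (10, 12, 61, 39)
B 1 399.3634004474273 244.0751677852349 (10, 0, 61, 51)
B 2 400.2531668978271 246.3098474341193 (10, 12, 61, 39)
```

View pics/s2c.png

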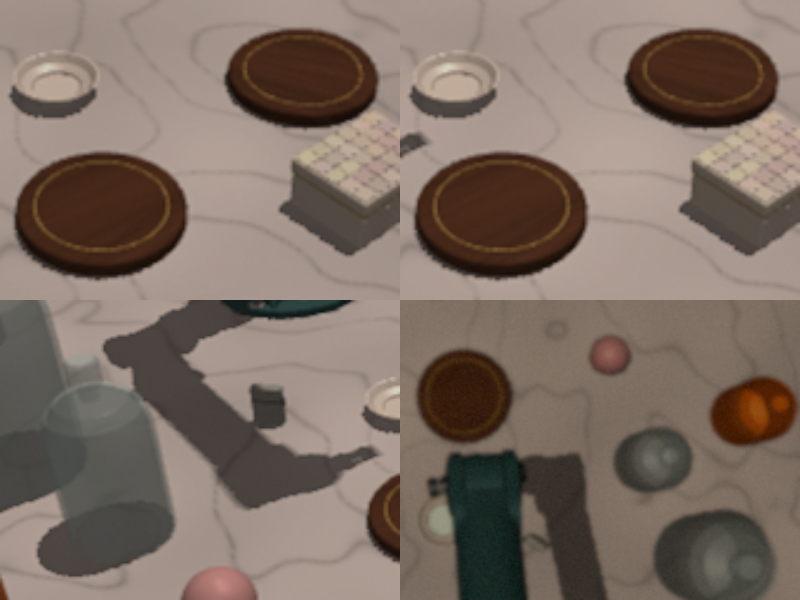

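B has fallen back and nothing has shifted. Now to the cloche.

>>> move_arm --moves '[{"claw": 7, "tx": 0.4, "ty": -3.6, "tz": 0, "ax": 0, "ay": 0, "az": 0}, {"claw": 7, "tx": 0.5, "ty": -3.9, "tz": 0, "ax": 0, "ay": 0, "az": 0}, {"claw": 7, "tx": 0.5, "ty": -3.9, "tz": 0, "ax": 0, "ay": 0, "az": 0}, {"claw": 7, "tx": 0.5, "ty": -3.9, "tz": 0, "ax": 0, "ay": 0, "az": 0}, {"claw": 7, "tx": 0.5, "ty": -3.9, "tz": 0, "ax": 0, "ay": 0, "az": 0}, {"claw": 7, "tx": 0.5, "ty": -3.9, "tz": 0, "ax": 0, "ay": 0, "az": 0}, {"claw": 7, "tx": 0.5, "ty": -3.9, "tz": 0, "ax": 0, "ay": 0, "az": 0}, {"claw": 7, "tx": 0.5, "ty": -2.5, "tz": 0, "ax": 0, "ay": 0, "az": 0}]'

```text
t: 14.08
ee_pos: [0.4979, -0.2996, 0.3691]
tool_rot: [0.724, 0.072, -0.682, 0.068]
ft_force: [-0.3, 0.2, -0.9]
width: 0.818
```

```bash
python3 - <<'E'
from h import *
P=np.array([onz("scene",280+x/4.5,268+(y-270)/4.5,.018)[:2] for x,y in[(60,402),(305,402),(183,321),(183,482)]])
print(P); 
im=cv2.imread("pics/scene0.png").astype(int); x0,y0,x1,y1=278,265,362,330
g=im[y0:y1,x0:x1]; m=((g[:,:,2]-g[:,:,0]>38)&(g.sum(2)>130)&(g.sum(2)<330)).astype(np.uint8)
ys,xs=np.nonzero(m); Q=np.array([onz("scene",x+x0,y+y0,.018)[:2] for x,y in zip(xs,ys)])
d=np.hypot(*(Q-[.6208,-.004]).T); Q=Q[(d>.055)&(d<.077)]
A=np.c_[2*Q,np.ones(len(Q))]; s=np.linalg.lstsq(A,(Q**2).sum(1),rcond=None)[0]; print(len(Q),s[:2],np.sqrt(s[2]+s[0]**2+s[1]**2))
for a,b in[((164.5,228),(444.3,243)),((165,228),(444.5,243))]: print(tri(a,b), onz("scene",*a,.236),onz("top",*b,.236))
s=r.read_state(); print(s["t"],s["ee_pos"],s["joint_pos"].round(2))
from scipy.spatial.transform import Rotation as R
print(R.from_quat(s["tool_rot"]).as_matrix().round(3))
E
```

```text
[[ 0.59847414 -0.06294943]
 [ 0.65066139  0.06079931]
 [ 0.55947032  0.02567126]
 [ 0.68340626 -0.02443465]]
534 [ 0.62222076 -0.00284396] 0.0666097775682478
(array([ 0.50529442, -0.32512896,  0.23379542]), np.float64(0.005864722055863715)) [ 0.51038634 -0.32231081  0.236     ] [ 0.50483584 -0.32762703  0.236     ]
(array([ 0.50539817, -0.32488898,  0.2338242 ]), np.float64(0.007498089295079917)) [ 0.51082915 -0.32128551  0.236     ] [ 0.50484199 -0.32822112  0.236     ]
14.0833 [ 0.49790767 -0.29964839  0.36911892] [ 0.22  0.28  0.34  1.84 -0.16  1.   -0.75]
[[ 0.059  0.197 -0.979]
 [ 0.011 -0.98  -0.197]
 [-0.998  0.001 -0.06 ]]
```

>>> move_arm --moves '[{"claw": 7, "tx": 0.5, "ty": -1.5, "tz": -2, "ax": -0.6, "ay": 3.4, "az": 0}, {"claw": 7, "tx": 0.3, "ty": -0.7, "tz": -3, "ax": 0, "ay": 0, "az": 0}, {"claw": 7, "tx": 0.1, "ty": -0.2, "tz": -2, "ax": 0, "ay": 0, "az": 0}, {"claw": 7, "tx": 0, "ty": 0, "tz": -0.5, "ax": 0, "ay": 0, "az": 0}, {"claw": 7, "tx": 0, "ty": 0, "tz": 0, "ax": 0, "ay": 0, "az": 0}]'

```text
t: 14.5
ee_pos: [0.5066, -0.3338, 0.2936]
tool_rot: [0.704, 0.063, -0.704, 0.067]
ft_force: [1.4, 0.5, 0.1]
width: 0.82
```

```bash
python3 - <<'E'
from h import *
from scipy.spatial.transform import Rotation as R
a=cams.grab_frame("scene"); b=cams.grab_frame("top"); s=r.read_state(); p=s["ee_pos"]; print(s["t"],p,R.from_quat(s["tool_rot"]).as_matrix()[:,0].round(3))
u=proj("scene",p).round(1); print(u, proj("scene",[.507,-.325,.236]))
print(proj("scene",[.507,-.325,0]))
A=cv2.resize(a[180:320,120:240],None,fx=4,fy=4,interpolation=2)
cv2.imwrite("pics/s3.png",A)
E
```

```text
14.6 [ 0.5073367  -0.33366487  0.29522861] [ 0.004 -0.007 -1.   ]
[153.5 205.1] [163.06824295 227.49861828]
[181.75334998 307.53715749]
```

View pics/s3.png

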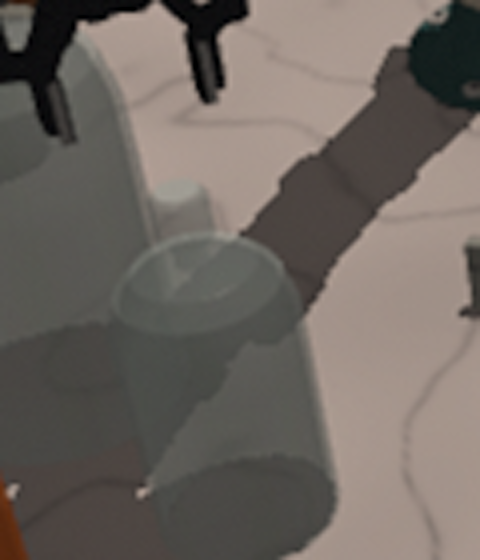

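>>> move_arm --moves '[{"claw": 7, "tx": 0, "ty": 0.7, "tz": -1, "ax": 0, "ay": 0, "az": 0}, {"claw": 7, "tx": 0, "ty": 0.3, "tz": -2, "ax": 0, "ay": 0, "az": 0}, {"claw": 7, "tx": 0, "ty": 0, "tz": -2, "ax": 0, "ay": 0, "az": 0}, {"claw": 7, "tx": 0, "ty": 0, "tz": -1, "ax": 0, "ay": 0, "az": 0}, {"claw": 7, "tx": 0, "ty": 0, "tz": 0, "ax": 0, "ay": 0, "az": 0}]'

```text
t: 15.02
ee_pos: [0.5112, -0.3199, 0.2397]
tool_rot: [0.71, 0.063, -0.698, 0.071]
ft_force: [-0.7, 0.1, -0.4]
width: 0.824
```

>>> move_arm --moves '[{"claw": 7, "tx": -0.3, "ty": -0.4, "tz": -0.8, "ax": 0, "ay": 0.9, "az": 0}, {"claw": 7, "tx": 0, "ty": 0, "tz": -0.8, "ax": 0, "ay": 0, "az": 0}, {"claw": 7, "tx": 0, "ty": 0, "tz": -0.3, "ax": 0, "ay": 0, "az": 0}, {"claw": 7, "tx": 0, "ty": 0, "tz": 0, "ax": 0, "ay": 0, "az": 0}]'

```text
t: 15.35
ee_pos: [0.5096, -0.3239, 0.2218]
tool_rot: [0.705, 0.064, -0.703, 0.072]
ft_force: [0.1, -0.2, 0.1]
width: 0.825
```

```bash
cat >> h.py <<'E'
from scipy.spatial.transform import Rotation
def st():
    s=r.read_state(); x=Rotation.from_quat(s["tool_rot"]).as_matrix()[:,0]; v=np.degrees(np.cross(x,[0,0,-1]))
    print("t %.2f"%s["t"],s["ee_pos"].round(4),"fix ax,ay",v[:2].round(2),"F",s["ft_force"].round(1),"w %.3f"%s["width"]); return s
E
python3 - <<'E'
from h import *
st()
E
```

```text
t 15.35 [ 0.5096 -0.3239  0.2218] fix ax,ay [0.64 0.26] F [ 0.1 -0.2  0.1] w 0.825
```

>>> move_arm --force 30 --moves '[{"claw": 5, "tx": 0, "ty": 0, "tz": -0.2, "ax": 0.6, "ay": 0.2, "az": 0}, {"claw": 4, "tx": 0, "ty": 0, "tz": 0, "ax": 0, "ay": 0, "az": 0}, {"claw": 3.6, "tx": 0, "ty": 0, "tz": 0, "ax": 0, "ay": 0, "az": 0}, {"claw": 3.2, "tx": 0, "ty": 0, "tz": 0, "ax": 0, "ay": 0, "az": 0}, {"claw": 2.8, "tx": 0, "ty": 0, "tz": 0, "ax": 0, "ay": 0, "az": 0}, {"claw": 2.5, "tx": 0, "ty": 0, "tz": 0, "ax": 0, "ay": 0, "az": 0}]'

```text
t: 15.85
ee_pos: [0.51, -0.324, 0.2205]
tool_rot: [0.705, 0.068, -0.703, 0.067]
ft_force: [0.0, 0.6, -2.6]
width: 0.375
```

```bash
python3 - <<'E'
from h import *
st()
E
```

```text
t 15.85 [ 0.51   -0.324   0.2205] fix ax,ay [-0.05  0.11] F [ 0.   0.6 -2.6] w 0.375
```

>>> move_arm --force 40 --moves '[{"claw": 2.5, "tx": 0, "ty": 0, "tz": 0, "ax": 0, "ay": 0, "az": 0}, {"claw": 2.5, "tx": 0, "ty": 0, "tz": 0.3, "ax": 0, "ay": 0, "az": 0}, {"claw": 2.5, "tx": 0, "ty": 0, "tz": 0.8, "ax": 0, "ay": 0, "az": 0}, {"claw": 2.5, "tx": 0, "ty": 0, "tz": 1.5, "ax": 0, "ay": 0, "az": 0}, {"claw": 2.5, "tx": 0, "ty": 0, "tz": 1.5, "ax": 0, "ay": 0, "az": 0}, {"claw": 2.5, "tx": 0, "ty": 0, "tz": 1.5, "ax": 0, "ay": 0, "az": 0}, {"claw": 2.5, "tx": 0, "ty": 0, "tz": 0.5, "ax": 0, "ay": 0, "az": 0}, {"claw": 2.5, "tx": 0, "ty": 0, "tz": 0, "ax": 0, "ay": 0, "az": 0}]'

```text
t: 16.52
ee_pos: [0.5057, -0.3221, 0.2814]
tool_rot: [-0.701, -0.069, 0.706, -0.066]
ft_force: [-0.1, 0.8, -4.7]
width: 0.369
```

```bash
python3 - <<'E'
from h import *
st()
E
```

```text
t 16.52 [ 0.5057 -0.3221  0.2814] fix ax,ay [-0.25 -0.44] F [-0.1  0.8 -4.7] w 0.369
```

>>> move_arm --moves '[{"claw": 2.5, "tx": 0.3, "ty": 0.8, "tz": 0, "ax": -0.2, "ay": -0.4, "az": 0}, {"claw": 2.5, "tx": 0.6, "ty": 1.6, "tz": 0, "ax": 0, "ay": 0, "az": 0}, {"claw": 2.5, "tx": 0.8, "ty": 2.2, "tz": 0, "ax": 0, "ay": 0, "az": 0}, {"claw": 2.5, "tx": 0.8, "ty": 2.4, "tz": 0, "ax": 0, "ay": 0, "az": 0}, {"claw": 2.5, "tx": 0.8, "ty": 2.4, "tz": 0, "ax": 0, "ay": 0, "az": 0}, {"claw": 2.5, "tx": 0.8, "ty": 2.4, "tz": 0, "ax": 0, "ay": 0, "az": 0}, {"claw": 2.5, "tx": 0.8, "ty": 2.4, "tz": 0, "ax": 0, "ay": 0, "az": 0}, {"claw": 2.5, "tx": 0.8, "ty": 2.4, "tz": 0, "ax": 0, "ay": 0, "az": 0}]'

```text
t: 17.18
ee_pos: [0.5563, -0.1531, 0.2753]
tool_rot: [-0.701, -0.062, 0.708, -0.062]
ft_force: [0.8, 0.3, -5.0]
width: 0.372
```

```bash
python3 - <<'E'
from h import *
st()
E
```

```text
t 17.18 [ 0.5563 -0.1531  0.2753] fix ax,ay [ 0.1  -0.59] F [ 0.8  0.3 -5. ] w 0.372
```

Remaining: tx 6.5, ty 15.

>>> move_arm --moves '[{"claw": 2.5, "tx": 0.9, "ty": 2.3, "tz": 0.1, "ax": 0, "ay": -0.6, "az": 0}, {"claw": 2.5, "tx": 1.0, "ty": 2.3, "tz": 0.1, "ax": 0, "ay": 0, "az": 0}, {"claw": 2.5, "tx": 1.0, "ty": 2.3, "tz": 0, "ax": 0, "ay": 0, "az": 0}, {"claw": 2.5, "tx": 1.0, "ty": 2.2, "tz": 0, "ax": 0, "ay": 0, "az": 0}, {"claw": 2.5, "tx": 0.9, "ty": 1.8, "tz": 0, "ax": 0, "ay": 0, "az": 0}, {"claw": 2.5, "tx": 0.5, "ty": 1.2, "tz": 0, "ax": 0, "ay": 0, "az": 0}, {"claw": 2.5, "tx": 0.2, "ty": 0.4, "tz": 0, "ax": 0, "ay": 0, "az": 0}, {"claw": 2.5, "tx": 0, "ty": 0, "tz": 0, "ax": 0, "ay": 0, "az": 0}]'

```text
t: 17.85
ee_pos: [0.6083, -0.0047, 0.2681]
tool_rot: [-0.699, -0.07, 0.708, -0.065]
ft_force: [0.8, -0.1, -3.9]
width: 0.372
```

```bash
python3 - <<'E'
from h import *
st()
E
```

```text
t 17.85 [ 0.6083 -0.0047  0.2681] fix ax,ay [-0.39 -0.78] F [ 0.8 -0.1 -3.9] w 0.372
```

>>> move_arm --moves '[{"claw": 2.5, "tx": 0.7, "ty": 0.1, "tz": -0.4, "ax": -0.4, "ay": -0.8, "az": 0}, {"claw": 2.5, "tx": 0.6, "ty": 0.1, "tz": -0.5, "ax": 0, "ay": 0, "az": 0}, {"claw": 2.5, "tx": 0.1, "ty": 0, "tz": -0.2, "ax": 0, "ay": 0, "az": 0}, {"claw": 2.5, "tx": 0, "ty": 0, "tz": 0, "ax": 0, "ay": 0, "az": 0}, {"claw": 2.5, "tx": 0, "ty": 0, "tz": 0, "ax": 0, "ay": 0, "az": 0}]'

```text
t: 18.27
ee_pos: [0.6211, -0.0089, 0.2545]
tool_rot: [-0.703, -0.063, 0.705, -0.067]
ft_force: [-0.8, 0.1, -4.8]
width: 0.372
```

```bash
python3 - <<'E'
from h import *
s=st(); a=cams.grab_frame("scene"); b=cams.grab_frame("top"); 
cv2.imwrite("pics/s4.png",np.hstack([cv2.resize(a[170:340,270:370],None,fx=3.5,fy=3.5,interpolation=2),cv2.resize(b[165:250,300:376],None,fx=5,fy=7,interpolation=2)]))
p=s["ee_pos"]
for z in(0,.12,.19): print(proj("scene",[p[0],p[1],p[2]-.2205+z]))
E
```

```text
t 18.27 [ 0.6211 -0.0089  0.2545] fix ax,ay [ 0.28 -0.13] F [-0.8  0.1 -4.8] w 0.372
[316.90776224 292.30368769]
[315.90683504 252.50017162]
[315.26570557 227.00460399]
```

View pics/s4.png

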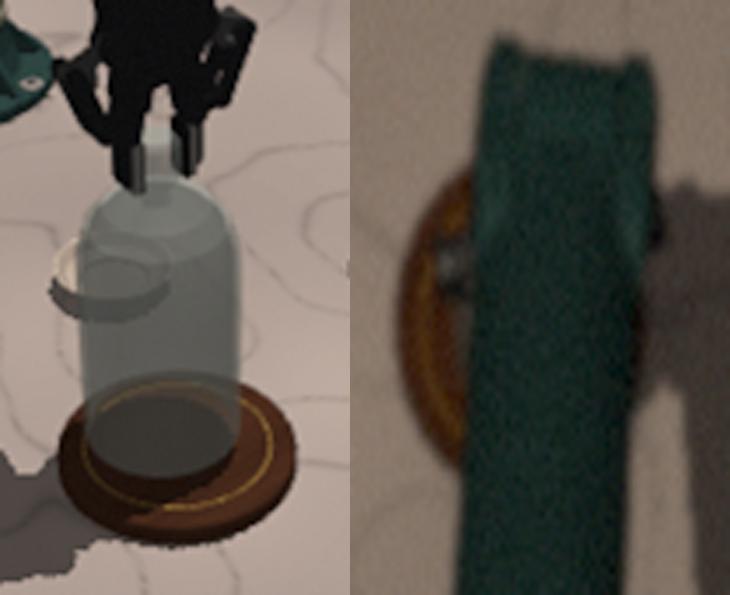

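>>> move_arm --moves '[{"claw": 2.5, "tx": 0, "ty": 0.4, "tz": -0.2, "ax": 0.3, "ay": 0, "az": 0}, {"claw": 2.5, "tx": 0, "ty": 0.3, "tz": -0.3, "ax": 0, "ay": 0, "az": 0}, {"claw": 2.5, "tx": 0, "ty": 0, "tz": -0.2, "ax": 0, "ay": 0, "az": 0}, {"claw": 2.5, "tx": 0, "ty": 0, "tz": 0, "ax": 0, "ay": 0, "az": 0}, {"claw": 2.5, "tx": 0, "ty": 0, "tz": 0, "ax": 0, "ay": 0, "az": 0}]'

```text
t: 18.78
ee_pos: [0.6208, -0.002, 0.2478]
tool_rot: [-0.704, -0.065, 0.705, -0.064]
ft_force: [-1.1, 0.4, -4.5]
width: 0.374
```

```bash
python3 - <<'E'
from h import *
st()
E
```

```text
t 18.78 [ 0.6208 -0.002   0.2478] fix ax,ay [-0.07 -0.07] F [-1.1  0.4 -4.5] w 0.374
```

>>> move_arm --moves '[{"claw": 2.5, "tx": 0, "ty": 0, "tz": -0.3, "ax": 0, "ay": 0, "az": 0}, {"claw": 2.5, "tx": 0, "ty": 0, "tz": -0.2, "ax": 0, "ay": 0, "az": 0}, {"claw": 2.5, "tx": 0, "ty": 0, "tz": 0, "ax": 0, "ay": 0, "az": 0}, {"claw": 2.5, "tx": 0, "ty": 0, "tz": 0, "ax": 0, "ay": 0, "az": 0}]'

```text
t: 19.12
ee_pos: [0.6208, -0.0017, 0.2423]
tool_rot: [-0.704, -0.065, 0.705, -0.064]
ft_force: [-0.7, 0.6, -3.6]
width: 0.373
```

```bash
python3 - <<'E'
from h import *
st()
E
```

```text
t 19.12 [ 0.6208 -0.0017  0.2423] fix ax,ay [-0.07 -0.07] F [-0.7  0.6 -3.6] w 0.373
```

>>> move_arm --moves '[{"claw": 2.5, "tx": 0, "ty": 0, "tz": -0.2, "ax": 0, "ay": 0, "az": 0}, {"claw": 2.5, "tx": 0, "ty": 0, "tz": -0.1, "ax": 0, "ay": 0, "az": 0}, {"claw": 2.5, "tx": 0, "ty": 0, "tz": 0, "ax": 0, "ay": 0, "az": 0}]'

```text
t: 19.37
ee_pos: [0.6209, -0.0019, 0.2391]
tool_rot: [-0.704, -0.065, 0.704, -0.064]
ft_force: [-0.1, -0.8, -4.2]
width: 0.374
```

>>> move_arm --moves '[{"claw": 2.5, "tx": 0, "ty": 0, "tz": -0.1, "ax": 0, "ay": 0, "az": 0}, {"claw": 2.5, "tx": 0, "ty": 0, "tz": 0, "ax": 0, "ay": 0, "az": 0}]'

```text
t: 19.53
ee_pos: [0.6215, -0.0016, 0.239]
tool_rot: [0.704, 0.065, -0.704, 0.064]
ft_force: [-0.0, 1.0, -4.9]
width: 0.376
```

>>> move_arm --moves '[{"claw": 2.5, "tx": 0, "ty": 0, "tz": -0.1, "ax": 0, "ay": 0, "az": 0}, {"claw": 2.5, "tx": 0, "ty": 0, "tz": -0.1, "ax": 0, "ay": 0, "az": 0}]'

```text
t: 19.7
ee_pos: [0.6228, -0.0011, 0.2387]
tool_rot: [0.705, 0.065, -0.703, 0.064]
ft_force: [-2.0, 0.2, 5.4]
width: 0.373
```

```bash
python3 - <<'E'
from h import *
st()
E
```

```text
t 19.70 [ 0.6228 -0.0011  0.2387] fix ax,ay [-0.16  0.19] F [-2.   0.2  5.4] w 0.373
```

>>> move_arm --moves '[{"claw": 3.0, "tx": 0, "ty": 0, "tz": 0, "ax": 0, "ay": 0, "az": 0}, {"claw": 3.5, "tx": 0, "ty": 0, "tz": 0, "ax": 0, "ay": 0, "az": 0}, {"claw": 4.5, "tx": 0, "ty": 0, "tz": 0, "ax": 0, "ay": 0, "az": 0}, {"claw": 6, "tx": 0, "ty": 0, "tz": 0, "ax": 0, "ay": 0, "az": 0}, {"claw": 7, "tx": 0, "ty": 0, "tz": 0, "ax": 0, "ay": 0, "az": 0}, {"claw": 7, "tx": 0, "ty": 0, "tz": 0, "ax": 0, "ay": 0, "az": 0}]'

```text
t: 20.2
ee_pos: [0.6248, -0.0017, 0.2401]
tool_rot: [0.707, 0.065, -0.701, 0.064]
ft_force: [-0.1, -0.4, -0.2]
width: 0.821
```

```bash
python3 - <<'E'
from h import *
st()
E
```

```text
t 20.20 [ 0.6248 -0.0017  0.2401] fix ax,ay [-0.13  0.48] F [-0.1 -0.4 -0.2] w 0.821
```

Released with zero force. Now rising straight up and then away.

>>> move_arm --moves '[{"claw": 7, "tx": 0, "ty": 0, "tz": 1, "ax": 0, "ay": 0, "az": 0}, {"claw": 7, "tx": 0, "ty": 0, "tz": 2, "ax": 0, "ay": 0, "az": 0}, {"claw": 7, "tx": 0, "ty": 0, "tz": 3, "ax": 0, "ay": 0, "az": 0}, {"claw": 7, "tx": 0, "ty": 0, "tz": 3, "ax": 0, "ay": 0, "az": 0}, {"claw": 7, "tx": 0, "ty": 0, "tz": 3, "ax": 0, "ay": 0, "az": 0}, {"claw": 7, "tx": -2, "ty": -2, "tz": 2, "ax": 0, "ay": 0, "az": 0}, {"claw": 7, "tx": -2, "ty": -3, "tz": 0, "ax": 0, "ay": 0, "az": 0}, {"claw": 7, "tx": -2, "ty": -3, "tz": 0, "ax": 0, "ay": 0, "az": 0}]'

```text
t: 20.87
ee_pos: [0.5669, -0.0748, 0.3904]
tool_rot: [0.708, 0.071, -0.699, 0.069]
ft_force: [0.4, -1.0, -1.4]
width: 0.819
```

>>> move_arm --moves '[{"claw": 7, "tx": -2, "ty": -3, "tz": 0, "ax": 0, "ay": 0, "az": 0}, {"claw": 7, "tx": -2, "ty": -3, "tz": 0, "ax": 0, "ay": 0, "az": 0}, {"claw": 7, "tx": -1, "ty": -3, "tz": 0, "ax": 0, "ay": 0, "az": 0}, {"claw": 7, "tx": 0, "ty": 0, "tz": 0, "ax": 0, "ay": 0, "az": 0}, {"claw": 7, "tx": 0, "ty": 0, "tz": 0, "ax": 0, "ay": 0, "az": 0}]'

```text
t: 21.28
ee_pos: [0.5092, -0.1778, 0.3982]
tool_rot: [0.712, 0.065, -0.696, 0.066]
ft_force: [-0.8, 0.6, 0.4]
width: 0.817
```

```bash
python3 - <<'E'
from h import *
s=st(); a=cams.grab_frame("scene"); b=cams.grab_frame("top"); a0=cv2.imread("pics/scene0.png")
cv2.imwrite("pics/s5.png",np.hstack([cv2.resize(a[190:340,210:440],None,fx=2,fy=3,interpolation=2),cv2.resize(b[165:250,300:376],(340,450),interpolation=2)]))
for n,z in(("axis foot",.018),("knob top",.254)): print(n,proj("scene",[.6215,-.003,z]),proj("top",[.6215,-.003,z]))
for n,(x0,y0,x1,y1) in dict(B=(360,215,440,275),dish=(283,232,322,262),lighter=(232,236,256,262),box=(392,258,460,312),quartz=(203,320,243,365)).items():
    s,_=cv2.phaseCorrelate(np.float64(cv2.cvtColor(a0[y0:y1,x0:x1],6)),np.float64(cv2.cvtColor(a[y0:y1,x0:x1],6))); print(n,np.round(s,2))
E
```

```text
t 21.28 [ 0.5092 -0.1778  0.3982] fix ax,ay [-0.03  1.32] F [-0.8  0.6  0.4] w 0.817
axis foot [319.31808328 296.7762595 ] [333.21716036 210.58430606]
knob top [317.54696435 215.05483966] [335.45874281 202.05449065]
B [0.04 0.01]
dish [-0.37 -0.21]
lighter [-0.02  0.55]
box [0.   0.01]
quartz [-0.03  0.48]
```

View pics/s5.png

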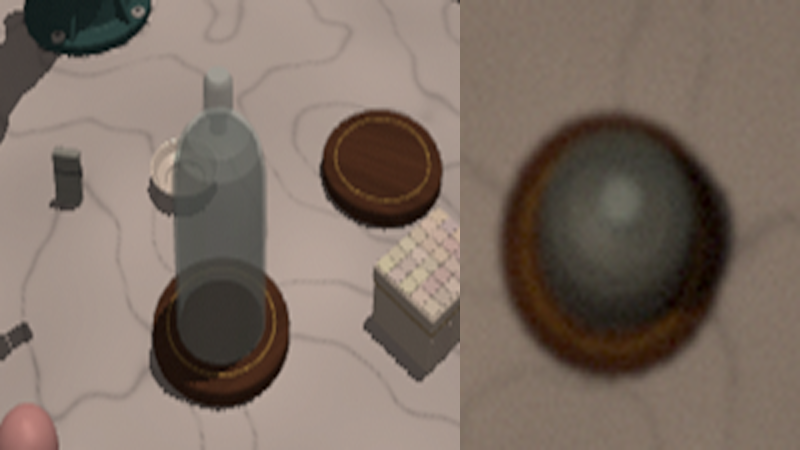

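The cloche stands upright, and its foot (221,322) is concentric with the brass ring (222,322). The other things are in place.

```bash
python3 -c "
from h import *
print(r.finish_job())"
```

```text
the job is handed in; nothing more can be done
None
```

I found the warped base, set the cloche on the sound one, and handed the job in at about 21 s of the 70 s allowed.

**Finding the warp:** I pressed four places round each base.
- The base at (0.497, 0.292) rocked when pressed on its robot-side edge. The picture showed its opposite edge lifted with a shadow gap beneath, and a later picture showed it had fallen back.
- I took no pictures during the presses on the other base, at (0.6215, -0.003), so I judged it sound by elimination.
- The tool's height and force did not show the rocking; only the camera did. The presses were also harder than the 2 to 3 N described, ranging from about 10 to 32 N.

**Placing the cloche:** I lifted the small clear cloche by its knob and set it on the sound base. It touched down with about 10 N of push, and I released it with no force left on the tool.

**Last checks:**
- **Cloche:** it stands upright, its foot centred on the brass ring to within a pixel or two in the scene view.
- **Rocking base and box:** the image comparison shows they did not move.
- **Dish, lighter and quartz sphere:** the comparison reads shifts of about 0.5 pixel. I take these as shadow or see-through-glass effects, but I did not check further.
- **Sound base:** it had not moved after the presses. I did not measure it again after setting the cloche down; by eye it looks to be in the same place.

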